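# Slide the sign-off clipboard out over the shelf edge

## Task

With the fingertips, gently push the clipboard flat across the desk shelf, away from the robot, until its far long side hangs 4 cm out over the shelf's far edge and lies square with that edge, so that the courier on the other side can take it. Keep the clipboard flat on the shelf, never gripped or lifted, and do not disturb the coffee cup, the roll of tape or the calculator. Finish with the hand clear of everything.

Things in the scene. Friction and masses are not known exactly. Their poses are not given: they have to be found in the camera images.
- shelf: Low desk shelf of pale wood, fixed to the desk but placed anew each time: a plank 340 mm deep (x) by 600 mm wide (y), 18 mm thick, on two end panels; its flat top is 80 mm above the desk. Origin: centre of its footprint, on the desk. Its x axis points away from the robot, square to its far edge; y runs along that edge.
- shelf_edge (a point): Middle of the shelf's far edge, at the height of its top surface (170 mm along the shelf's x from its origin, 80 mm up). Same axes as the shelf.
- clipboard: Black rigid clipboard with a white form, loose, flat on the shelf, about 0.3 kg: 165 (its x) x 230 (its y) x 6 mm. A low steel clip, 90 x 22 mm, stands to 14.5 mm above the underside at the +y end, centred 99 mm out. Long sides plain and straight, 82.5 mm from the origin (centre of the underside). x points away from the robot, z up. Starts wholly on the shelf, up to 0.3 rad from square.
- clipboard_front (a point): Middle of the clipboard's far long side (the one that must hang over), 82.5 mm along its x from its centre, half-way up its thickness.
- cup: Lidded paper coffee cup, 78 mm across, 109 mm high, standing on the shelf near one end. Origin: centre of its base. Leave alone.
- tape: Roll of brown packing tape lying flat on the shelf near the other end: 90 mm across, 48 mm high, with a 72 mm hole. Origin: centre of its underside. Leave alone.
- calculator: White desk calculator, 110 x 70 x 13 mm, lying on the shelf near its right end, on the robot's side. Origin: centre of its underside. Leave alone.

How it is judged:
At the end, for the whole second after the job is handed in: The middle of the clipboard's far long side hangs 40 mm (30 to 50 mm) beyond the shelf's far edge, square with it within 6 degrees, the board flat on the shelf and at rest; cup, tape and calculator within 12 mm of where they were (x of clipboard_front in the frame of shelf_edge between 0.03 and 0.05 m and angle between the x axis of clipboard and the x axis of shelf, either way round below 0.105 rad and z of clipboard in the frame of shelf_edge between -0.004 and 0.004 m and angle between clipboard's own z axis and vertical below 0.03 rad and linear speed of clipboard below 0.01 m/s and distance of each of cup, tape, calculator from where it was at the start of the episode below 0.012 m); the robot touches nothing.
It fails at once if something other than the fingers pushes the clipboard (contact force between the arm and clipboard above 1 N).
It fails at once if the fingers grip the clipboard or press it hard (over 30 N) (contact force between the fingers and clipboard above 30 N).
It fails at once if the clipboard is lifted off the shelf (more than 10 mm) or tipped (more than 8 degrees) (z of clipboard in the frame of shelf_edge above 0.01 m or angle between clipboard's own z axis and vertical above 0.14 rad).
It fails at once if the clipboard falls off the shelf (z of clipboard in the frame of shelf_edge below -0.02 m).
It fails at once if the cup, the tape or the calculator is moved more than 12 mm (distance of any of cup, tape, calculator from where it was at the start of the episode above 0.012 m).
It also fails if it takes over 56 s, if anything falls off the work surface, if the arm or the gripper's body presses on something with over 40 N, if the wrist force passes 120 N, or if a joint passes its speed limit or range.

## Robot

A 7-joint arm with a two-finger parallel gripper is mounted at the origin on the work surface. World frame = base frame: x ahead of the robot, y to its left, z up, the work surface at z = 0. Lengths are in m, angles in rad, forces in N, time in s.
With the tool pointing down it reaches from about 0.4 to 0.85 m from the base axis. Payload 10.4 kg.
Tool frame: the origin (TCP) lies at the very end of the fingers, on their centre line; the grasp point (between the pads) lies ctrl.grip_depth behind it (ctrl.grip_depth is the distance from the TCP to the grasp point, in m); z points along the fingers, y is the line along which they close (so a half turn about z gives the same grasp; the last joint's range is limited). The gripper opens to 87 mm and grips with 3 to 60 N. Pads are 19 mm wide; open, the fingers measure 117 mm over their backs; the gripper's body (75 mm by 190 mm) begins 51 mm behind the grasp point.
Start: joints at [1.296, 0.332, -0.065, 1.46, 0.022, 1.35, -0.088], TCP at [0.156, -0.605, 0.223] pointing down, gripper open.
Joint ranges: [-2.6, 2.6], [-0.5, 2.12], [-1.47, 1.34], [0.16, 2.42], [-1.27, 4.41], [0.06, 2.06], [-2.6, 2.6]. Speed limits (rad/s): [2.22, 2.22, 2.79, 2.79, 3.14, 3.14, 3.14].

## Interface

Orientations are given as [roll, pitch, yaw] about the fixed x, y, z axes, in that order (R = Rz(yaw) Ry(pitch) Rx(roll)).
In Python, from station import ctrl, eyes gives the robot as it stands. The module is installed in compiled form; this text tells all that it offers.
- The arm moves only by the tool servo_tool, never from a script. Its arguments are lists of equal length, an entry for each row: "jaw": the closure, from -1 (fully open) to 1 (shut); "delta_pos": the shift along the tool's x, y, z in m, a list of three; "delta_rot": the turn, a rotation vector about the tool's x, y, z in rad, a list of three. A call has 1 to 5 rows; each row is the pose to reach, as a shift and turn from the pose commanded when the call began, along the tool's axes at that moment; what a row does not reach only later rows make up. A row lasts 1/10 s, in which the tool goes at most 50 mm and 8.59 degrees, less where a joint would pass 70% of its speed; a pose out of reach is approached as far as the arm can. A call with a gripper value outside its range is refused whole. The fingers move at their own pace and stop on an object; "squeeze" is the grip in N (left out, the last holds). Time passes only in rows, so rows that repeat a pose let the fingers close. It gives the time, the measured TCP pose, the force, the opening and the grip force at its end, in the units of the state.
- ctrl.state(): the state, without advancing time (a new reading comes with each control period).
- eyes.camera(name): name is "scene" or "top" or "wrist"; returns a dict with "image" (420x560x3 uint8, red, green, blue), "z_map" (420x560 float32, m along the optical axis (not along the pixel's ray), 0 where there is no reading), "intrinsics" (3x3 intrinsics, pixels), "extrinsics" (4x4, takes a point from world to camera coordinates); the wrist camera has in their place "hand_eye" (4x4, takes a point from camera to tool coordinates, whose origin is the TCP and whose axes are the flange's). Camera axes: x right, y down, z forward; pixel columns grow to the right and rows downward; lengths in m; the calibration is good to about 2 mm. A picture is of the moment at which its call begins: read the wrist's pose just before it.
- ctrl.sign_off(): hands the job in; it is judged then, once.
The state is a dict: "clock": time; "joint_pos": joint angles; "joint_velocities": joint speeds; "effort": joint torques, N m; "tcp_pos": TCP position; "tcp_rot": TCP orientation; "contact_force": force on the tool from outside, world axes, zero at the start; "ft_torque": the same for the moment, N m; "grip_width": finger opening in m; "finger_force": force on a finger pad.
Only numpy, scipy, OpenCV 4.12 (cv2) and the standard library are available. Lean on these libraries where they do the work, as an engineer would, in place of code of your own. Each camera call takes 0.05 s, during which the arm holds its last target. There are 200 camera calls.

## Working session

There is one attempt and no reset: what is moved stays moved. The work goes in short steps, Python scripts to look and compute and a tool call to move; the robot and the scene stay as the last step left them, time stands still between calls to the robot, and variables do not carry over. Pictures are saved under pics/ and viewed, at most 10 in all, crops included, and the job is handed in when it is done.

Besides the shell and the picture viewer there is one more tool, called after "Request:" as name(argument=value, ...) on one line, values as JSON. servo_tool: Moves the arm, as the interface text tells. Its arguments: {"type":"object","properties":{"jaw":{"type":"array"},"delta_pos":{"type":"array"},"delta_rot":{"type":"array"},"squeeze":{"type":"number"}},"required":["jaw","delta_pos","delta_rot"]}

```bash
mkdir -p pics
python3 - <<'E'
from station import ctrl, eyes
import cv2, numpy as np
s=ctrl.state(); print({k:np.round(v,3).tolist() for k,v in s.items()}, ctrl.grip_depth)
for n in ("scene","top"):
    c=eyes.camera(n); np.savez(f"{n}0.npz",**c); cv2.imwrite(f"pics/{n}0.png",c["image"][:,:,::-1]); print(n,c["intrinsics"].tolist(),np.round(c["extrinsics"],3).tolist())
E
```

```text
{'clock': 0.0, 'joint_pos': [1.296, 0.333, -0.065, 1.461, 0.022, 1.35, -0.088], 'joint_velocities': [0.001, 0.001, -0.001, 0.002, -0.001, -0.0, -0.0], 'effort': [-0.001, -62.324, 0.024, -38.99, -0.061, 0.039, 0.0], 'tcp_pos': [0.156, -0.605, 0.222], 'tcp_rot': [-3.14, 0.0, 0.252], 'contact_force': [-0.388, 0.316, -0.222], 'ft_torque': [0.003, -0.002, 0.007], 'finger_force': 0.0, 'grip_width': 0.087} 0.0187
scene [[503.97040583790385, 0.0, 277.1687671936559], [0.0, 503.97040583790385, 211.369981761673], [0.0, 0.0, 1.0]] [[0.355, 0.934, -0.021, -0.198], [0.587, -0.24, -0.773, -0.249], [-0.727, 0.263, -0.634, 1.597], [0.0, 0.0, 0.0, 1.0]]
top [[398.9710755420572, 0.0, 275.5331725693687], [0.0, 398.9710755420572, 197.72999134711938], [0.0, 0.0, 1.0]] [[0.026, -1.0, -0.012, 0.011], [-0.981, -0.024, -0.194, 0.58], [0.193, 0.017, -0.981, 0.803], [0.0, 0.0, 0.0, 1.0]]
```

View pics/top0.png

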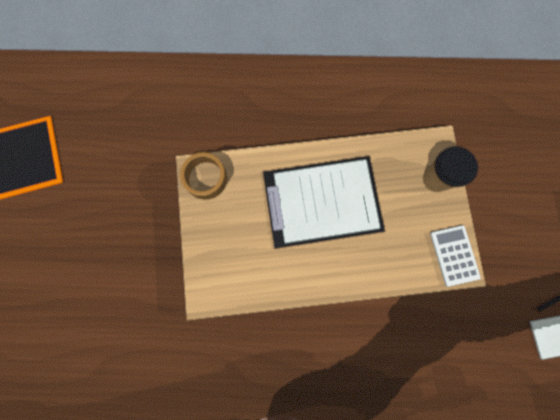

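View pics/scene0.png

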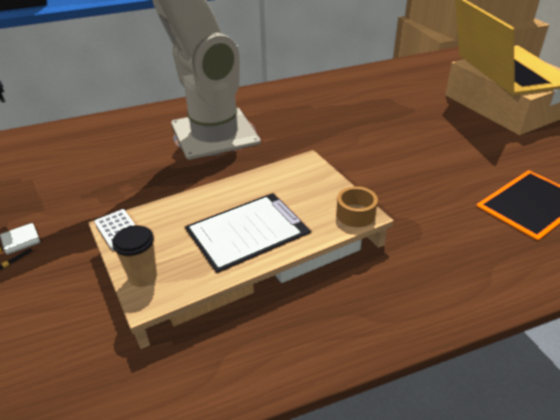

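The top view shows the shelf with corners at about (177,156), (453,127), (485,287) and (187,319). The clipboard corners are about (264,171), (370,157), (384,232) and (275,248), with the clip on the left. The tape is at (205,175), the cup at (456,167) and the calculator at (455,256). In the scene view the far edge is free, and some things lie beneath the shelf.

```bash
cat > h.py <<'E'
import numpy as np, cv2
def ray(c,uv,z):
    K,T=c["intrinsics"],c["extrinsics"]; R,t=T[:3,:3],T[:3,3]; o=-R.T@t
    uv=np.atleast_2d(np.asarray(uv,float)); d=np.c_[uv,np.ones(len(uv))]@np.linalg.inv(K).T@R
    return o+d*((z-o[2])/d[:,2])[:,None]
def heights(c):
    K,T=c["intrinsics"],c["extrinsics"]; v,u=np.mgrid[:420,:560]; z=c["z_map"]
    p=np.stack([(u-K[0,2])/K[0,0]*z,(v-K[1,2])/K[1,1]*z,z],-1)
    w=(p-T[:3,3])@T[:3,:3]; w[z==0]=np.nan; return w
def big(m,roi=None):
    m=m.astype(np.uint8)
    k,_=cv2.findContours(m,cv2.RETR_EXTERNAL,cv2.CHAIN_APPROX_NONE)
    return max(k,key=cv2.contourArea)[:,0]
def board(c,p,sh=None):
    """clipboard rect at z=0.086 near world xy p: grey/black/white (not wood) region"""
    im=c["image"].astype(int); w=heights(c); h=w[...,2]
    sat=(im.max(2)-im.min(2))
    m=((sat<45))&(abs(w[...,0]-p[0])<.17)&(abs(w[...,1]-p[1])<.18)&(h>.07)&(h<.105)
    m=cv2.morphologyEx(m.astype(np.uint8),cv2.MORPH_OPEN,np.ones((3,3)))
    q=ray(c,big(m),.086)[:,:2].astype(np.float32)
    r=cv2.minAreaRect(q); return r,m
def yaw90(r):
    a=np.radians(r[2]); return (a+np.pi/4)%(np.pi/2)-np.pi/4
E
python3 - <<'E'
from h import *
c=dict(np.load("top0.npz")); w=heights(c); h=w[...,2]
print("heights shelf/board/cup/tape/calc/desk",[np.round(np.nanmedian(h[v-2:v+3,u-2:u+3]),4) for u,v in [(400,270),(330,200),(456,167),(190,160),(455,237),(100,300)]])
m=(h>.065)&(h<.25); q=big(m)
r=cv2.minAreaRect(ray(c,q,.08)[:,:2].astype(np.float32)); print("shelf rect",r)
cn=ray(c,[(177,156),(453,127),(485,287),(187,319)],.08); print("corners",cn.round(3).tolist())
# far edge line: contour pts between corners
e=np.array([p for p in q if 235<p[0]<425 and p[1]<160]); P=ray(c,e,.08)[:,:2]
vx,vy,x,y=cv2.fitLine(P.astype(np.float32),cv2.DIST_HUBER,0,.001,.001).ravel(); print("far edge",x,y,"yaw",np.arctan2(-vx,vy)if vy>0 else np.arctan2(vx,-vy))
r,m=board(c,ray(c,[(325,203)],.086)[0]); print("board",r,yaw90(r)); print(cv2.boxPoints(r).round(3).tolist())
cn=ray(c,[(264,171),(370,157),(384,232),(275,248)],.086); print(cn.round(3).tolist())
print("cup",ray(c,[(456,167)],.189),"tape",ray(c,[(205,175)],.128),"calc",ray(c,[(455,256)],.093))
E
```

```text
heights shelf/board/cup/tape/calc/desk [np.float64(0.0788), np.float64(0.0857), np.float64(0.1876), np.float64(0.1271), np.float64(0.0918), np.float64(0.0001)]
shelf rect ((0.5377689003944397, -0.09595808386802673), (0.3420441746711731, 0.6353257894515991), 7.8687567710876465)
corners [[0.661, 0.239, 0.08], [0.739, -0.354, 0.08], [0.403, -0.397, 0.08], [0.326, 0.194, 0.08]]
far edge 0.7056961 -0.088840604 yaw 0.13685282
board ((0.5695265531539917, -0.07259276509284973), (0.16426049172878265, 0.23004932701587677), 10.141928672790527) 0.17701004784261332
[[0.46799999475479126, 0.026000000536441803], [0.5090000033378601, -0.20000000298023224], [0.6710000038146973, -0.17100000381469727], [0.6299999952316284, 0.054999999701976776]]
[[0.63, 0.051, 0.086], [0.666, -0.172, 0.086], [0.507, -0.198, 0.086], [0.469, 0.023, 0.086]]
cup [[ 0.61836127 -0.30596895  0.189     ]] tape [[0.60792325 0.16645188 0.128     ]] calc [[ 0.46221298 -0.33568363  0.093     ]]
```

The sizes check out: the board measures 164 × 230 mm, and the shelf corners are 339 × 598 mm apart. The shelf yaw is about 0.133 and the board yaw about 0.178. The board needs roughly 90 mm of push. I'll use the open fingers as a two-point pusher, yawed square with the shelf.

Request:
servo_tool(jaw=[-1, -1, -1, -1, -1], delta_pos=[[0.03, -0.03, 0], [0.065, -0.065, 0], [0.1, -0.1, 0], [0.13, -0.13, 0], [0.16, -0.16, 0]], delta_rot=[[0, 0, 0.03], [0, 0, 0.06], [0, 0, 0.09], [0, 0, 0.119], [0, 0, 0.119]])

```text
clock: 0.6
tcp_pos: [0.2714, -0.4086, 0.2223]
tcp_rot: [-3.141, 0.0, 0.132]
contact_force: [1.1, -0.7, 0.9]
grip_width: 0.087
finger_force: 0.0
```

Request:
servo_tool(jaw=[-1, -1, -1, -1, -1], delta_pos=[[0.025, -0.03, 0], [0.055, -0.065, 0], [0.08, -0.1, 0], [0.105, -0.135, 0], [0.13, -0.165, 0]], delta_rot=[[0, 0, 0], [0, 0, 0], [0, 0, 0], [0, 0, 0], [0, 0, 0]])

```text
clock: 1.1
tcp_pos: [0.3782, -0.2277, 0.2225]
tcp_rot: [3.141, 0.0, 0.133]
contact_force: [-0.4, -0.5, 0.5]
grip_width: 0.0871
finger_force: 0.0
```

Request:
servo_tool(jaw=[-1, -1, -1, -1, -1], delta_pos=[[0.025, -0.035, 0], [0.05, -0.07, 0.01], [0.075, -0.1, 0.03], [0.095, -0.128, 0.06], [0.095, -0.128, 0.085]], delta_rot=[[0, 0, 0], [0, 0, 0], [0, 0, 0], [0, 0, 0], [0, 0, 0]])

```text
clock: 1.6
tcp_pos: [0.4564, -0.0855, 0.1365]
tcp_rot: [-3.14, -0.001, 0.139]
contact_force: [-0.1, -0.5, -0.0]
grip_width: 0.0866
finger_force: 0.0
```

Run:
```python
from station import ctrl, eyes
from h import *
s=ctrl.state(); print(s["tcp_pos"],s["tcp_rot"])
c=eyes.camera("wrist"); np.savez("w1.npz",**c); print(np.round(c["hand_eye"],3).tolist())
a=c["image"]; b=eyes.camera("scene")["image"]
cv2.imwrite("pics/w1.png",cv2.resize(np.hstack([a,b]),(800,300))[:,:,::-1])
```

```text
[ 0.45643729 -0.08548822  0.13651312] [-3.14019372e+00 -1.17520275e-03  1.39255342e-01]
[[0.0, -0.953, -0.302, 0.083], [1.0, 0.0, -0.0, 0.0], [0.0, -0.302, 0.953, -0.161], [0.0, 0.0, 0.0, 1.0]]
```

View pics/w1.png

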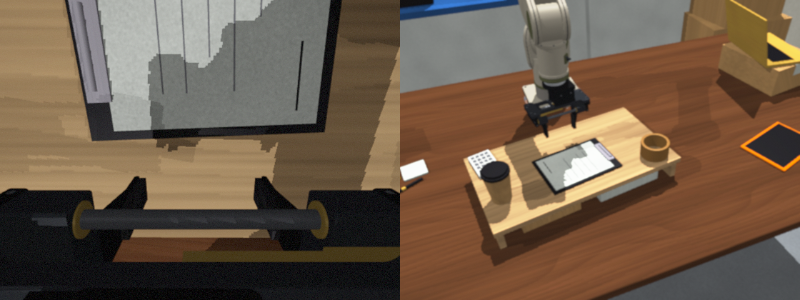

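The wrist view shows the board's near side at half-scale pixels (92,140)–(323,132). Both fingertips, at columns of about 135 and 265, are short of it over bare wood. Next I'll descend just behind it.

Request:
servo_tool(jaw=[-1, -1, -1, -1, -1], delta_pos=[[0, 0, 0.02], [0, 0, 0.038], [0, 0, 0.048], [0, 0, 0.051], [0, 0, 0.051]], delta_rot=[[0, 0, 0], [0, 0, 0], [0, 0, 0], [0, 0, 0], [0, 0, 0]])

```text
clock: 2.2
tcp_pos: [0.4552, -0.0907, 0.0871]
tcp_rot: [3.141, -0.0, 0.132]
contact_force: [0.4, -0.4, 0.4]
grip_width: 0.0871
finger_force: 0.0
```

Request:
servo_tool(jaw=[-1, -1, -1, -1, -1], delta_pos=[[0, 0, 0.001], [0, 0, 0.002], [0, 0, 0.003], [0, 0, 0.004], [0, 0, 0.004]], delta_rot=[[0, 0, 0], [0, 0, 0], [0, 0, 0], [0, 0, 0], [0, 0, 0]])

```text
clock: 2.7
tcp_pos: [0.455, -0.0903, 0.0825]
tcp_rot: [3.142, 0.0, 0.133]
contact_force: [-0.5, 0.1, -0.3]
grip_width: 0.087
finger_force: 0.0
```

Request:
servo_tool(jaw=[-1, -1, -1, -1, -1], delta_pos=[[0.005, 0, 0], [0.01, 0, 0], [0.015, 0, 0], [0.02, 0, 0], [0.024, 0, 0]], delta_rot=[[0, 0, 0], [0, 0, 0], [0, 0, 0], [0, 0, 0], [0, 0, 0]])

```text
clock: 3.2
tcp_pos: [0.4786, -0.0869, 0.0823]
tcp_rot: [-3.141, 0.002, 0.133]
contact_force: [-4.0, 0.4, 2.8]
grip_width: 0.0871
finger_force: 2.3
```

Request:
servo_tool(jaw=[-1, -1, -1, -1, -1], delta_pos=[[0.004, 0, 0], [0.008, 0, 0], [0.012, 0, 0], [0.016, 0, 0], [0.02, 0, 0]], delta_rot=[[0, 0, 0], [0, 0, 0], [0, 0, 0], [0, 0, 0], [0, 0, 0]])

```text
clock: 3.7
tcp_pos: [0.4991, -0.0846, 0.0825]
tcp_rot: [3.141, -0.0, 0.132]
contact_force: [-2.8, -0.6, 0.4]
grip_width: 0.0873
finger_force: 1.2
```

Request:
servo_tool(jaw=[-1, -1, -1, -1, -1], delta_pos=[[0.004, 0, 0], [0.008, 0, 0], [0.012, 0, 0], [0.016, 0, 0], [0.02, 0, 0]], delta_rot=[[0, 0, 0], [0, 0, 0], [0, 0, 0], [0, 0, 0], [0, 0, 0]])

```text
clock: 4.2
tcp_pos: [0.5188, -0.0818, 0.0825]
tcp_rot: [3.142, -0.0, 0.133]
contact_force: [-3.0, 0.7, 0.4]
grip_width: 0.0869
finger_force: 1.1
```

Request:
servo_tool(jaw=[-1, -1, -1, -1, -1], delta_pos=[[0.005, 0, 0], [0.01, 0, 0], [0.015, 0, 0], [0.02, 0, 0], [0.023, 0, 0]], delta_rot=[[0, 0, 0], [0, 0, 0], [0, 0, 0], [0, 0, 0], [0, 0, 0]])

```text
clock: 4.7
tcp_pos: [0.5418, -0.0786, 0.0825]
tcp_rot: [-3.142, -0.0, 0.133]
contact_force: [-2.1, 0.2, -1.0]
grip_width: 0.0868
finger_force: 1.4
```

Run:
```python
from station import ctrl, eyes
from h import *
s=ctrl.state(); print(s["tcp_pos"],s["tcp_rot"],s["contact_force"])
w=eyes.camera("wrist"); t=eyes.camera("top"); sc=eyes.camera("scene"); np.savez("top2.npz",**t); np.savez("sc2.npz",**sc); np.savez("w2.npz",**w)
cv2.imwrite("pics/2.png",np.hstack([t["image"][100:340,140:520],sc["image"][130:370,80:460]])[:,:,::-1])
```

```text
[ 0.54182323 -0.07862558  0.08251946] [-3.14151905e+00 -2.05462184e-04  1.32939212e-01] [-2.07959159  0.17506054 -1.02336455]
```

View pics/2.png

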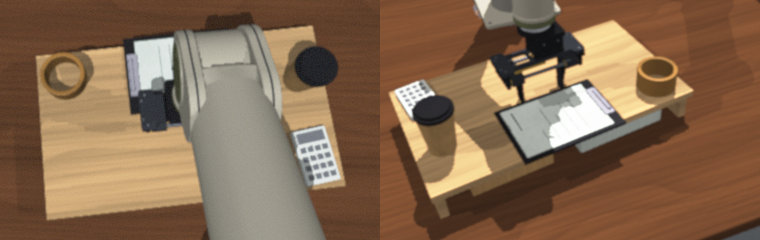

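The top view is mostly hidden by the arm. The scene view shows the board's far side clearly, from about (230,290) to (320,252) in the full image, just past the shelf edge. I'll measure the overhang there.

```bash
cat >> h.py <<'E'
def over(c,yaw=.133):
    n=np.array([np.cos(yaw),np.sin(yaw)]); e=np.array([-n[1],n[0]])
    w=heights(c); N=w[...,:2]@n; T=w[...,:2]@e; h=w[...,2]
    im=c["image"].astype(int); sat=im.max(2)-im.min(2)
    top=(h>.074)&(h<.1)
    # shelf far edge: outermost shelf-top pixels on stretches free of board/cup
    out={}
    for name,lo,hi in (("edgeR",-.32,-.28),("edgeL",-.0,.03),("front",-.25,-.05)):
        m=top&(T>lo-.02)&(T<hi+.02)&(N>.55)&(N<.8); z=.086 if name=="front" else .08
        if name=="front": m&=sat<45
        m=cv2.morphologyEx(m.astype(np.uint8),cv2.MORPH_CLOSE,np.ones((3,3)))
        P=ray(c,big(m),z)[:,:2]; q=np.c_[P@n,P@e]; q=q[(q[:,1]>lo)&(q[:,1]<hi)]
        b=[q[(q[:,1]>=s)&(q[:,1]<s+.01),0] for s in np.arange(lo,hi-.005,.01)]
        x=np.array([(lo+.01*i+.005,v.max()) for i,v in enumerate(b) if len(v)])
        out[name]=x
    E=np.r_[out["edgeR"],out["edgeL"]]; pe=np.polyfit(E[:,0],E[:,1],1)
    pf=np.polyfit(out["front"][:,0],out["front"][:,1],1)
    print("edge at -.15: %.4f slope %.4f (n %d)| front %.4f slope %.4f | over %.4f rel %.4f"%(np.polyval(pe,-.15),pe[0],len(E),np.polyval(pf,-.15),pf[0],np.polyval(pf,-.15)-np.polyval(pe,-.15),pf[0]-pe[0]))
    print(out["front"][:,1].round(3))
E
python3 - <<'E'
from h import *
for f in ("top0","scene0","sc2"):
    print(f); over(dict(np.load(f+".npz")))
E
```

```text
top0
edge at -.15: 0.6882 slope -0.0046 (n 7)| front 0.6364 slope -0.0469 | over -0.0518 rel -0.0423
[0.641 0.64  0.641 0.639 0.639 0.639 0.637 0.638 0.637 0.636 0.636 0.636
 0.636 0.634 0.635 0.635 0.632 0.633 0.633 0.632]
scene0
edge at -.15: 0.6933 slope -0.0076 (n 7)| front 0.6407 slope -0.0470 | over -0.0526 rel -0.0394
[0.645 0.645 0.644 0.643 0.644 0.643 0.643 0.642 0.641 0.64  0.64  0.64
 0.639 0.639 0.639 0.638 0.638 0.637 0.637 0.636]
sc2
edge at -.15: 0.6940 slope -0.0054 (n 7)| front 0.7080 slope 0.0001 | over 0.0140 rel 0.0055
[0.708 0.708 0.708 0.708 0.708 0.708 0.708 0.707 0.708 0.708 0.708 0.708
 0.707 0.708 0.708 0.708 0.708 0.708 0.708 0.708]
```

Scene camera and fingertip position agree on 14 mm of overhang, square to within 0.006 rad, so 26 mm remain.

Request:
servo_tool(jaw=[-1, -1, -1, -1, -1], delta_pos=[[0.004, 0, 0], [0.008, 0, 0], [0.012, 0, 0], [0.016, 0, 0], [0.019, 0, 0]], delta_rot=[[0, 0, 0], [0, 0, 0], [0, 0, 0], [0, 0, 0], [0, 0, 0]])

```text
clock: 5.35
tcp_pos: [0.5604, -0.0762, 0.0826]
tcp_rot: [3.141, 0.0, 0.133]
contact_force: [-4.9, -0.8, 3.1]
grip_width: 0.0872
finger_force: 2.4
```

Request:
servo_tool(jaw=[-1, -1, -1, -1, -1], delta_pos=[[0.003, 0, 0], [0.005, 0, 0], [0.006, 0, 0], [0.007, 0, 0], [0.007, 0, 0]], delta_rot=[[0, 0, 0], [0, 0, 0], [0, 0, 0], [0, 0, 0], [0, 0, 0]])

```text
clock: 5.85
tcp_pos: [0.5671, -0.0753, 0.0826]
tcp_rot: [3.141, -0.0, 0.133]
contact_force: [-4.0, -0.2, 3.5]
grip_width: 0.087
finger_force: 2.2
```

Request:
servo_tool(jaw=[-1, -1, -1, -1, -1], delta_pos=[[-0.004, 0, 0], [-0.012, 0, 0], [-0.02, 0, 0], [-0.02, 0, -0.02], [-0.02, 0, -0.05]], delta_rot=[[0, 0, 0], [0, 0, 0], [0, 0, 0], [0, 0, 0], [0, 0, 0]])

```text
clock: 6.35
tcp_pos: [0.5454, -0.0781, 0.1317]
tcp_rot: [-3.141, 0.003, 0.133]
contact_force: [-0.3, -0.2, 0.2]
grip_width: 0.0871
finger_force: 0.0
```

Run:
```python
from station import ctrl, eyes
from h import *
sc=eyes.camera("scene"); over(sc)
```

```text
edge at -.15: 0.6934 slope -0.0042 (n 7)| front 0.7329 slope 0.0003 | over 0.0395 rel 0.0045
[0.733 0.733 0.733 0.733 0.733 0.732 0.733 0.733 0.733 0.733 0.733 0.733
 0.733 0.732 0.733 0.733 0.733 0.733 0.733 0.733]
```

The board hangs 39.5 mm over and is square. Next I'll raise and retract the hand, then check from the top camera.

Request:
servo_tool(jaw=[-1, -1, -1, -1, -1], delta_pos=[[-0.02, 0, -0.03], [-0.05, 0, -0.06], [-0.08, 0.03, -0.09], [-0.11, 0.06, -0.09], [-0.13, 0.09, -0.09]], delta_rot=[[0, 0, 0], [0, 0, 0], [0, 0, 0], [0, 0, 0], [0, 0, 0]])

```text
clock: 6.9
tcp_pos: [0.4288, -0.186, 0.2238]
tcp_rot: [3.139, -0.002, 0.132]
contact_force: [0.6, 0.0, -1.2]
grip_width: 0.0871
finger_force: 0.0
```

Request:
servo_tool(jaw=[-1, -1, -1, -1, -1], delta_pos=[[-0.02, 0.035, 0], [-0.04, 0.07, 0], [-0.06, 0.11, 0], [-0.075, 0.14, 0], [-0.09, 0.17, 0]], delta_rot=[[0, 0, 0], [0, 0, 0], [0, 0, 0], [0, 0, 0], [0, 0, 0]])

```text
clock: 7.4
tcp_pos: [0.3624, -0.3662, 0.2226]
tcp_rot: [3.141, -0.0, 0.132]
contact_force: [0.4, 0.4, 0.3]
grip_width: 0.0873
finger_force: 0.0
```

Request:
servo_tool(jaw=[-1, -1, -1, -1, -1], delta_pos=[[-0.01, 0.03, 0], [-0.02, 0.06, 0], [-0.03, 0.09, 0], [-0.03, 0.1, 0], [-0.03, 0.1, 0]], delta_rot=[[0, 0, 0], [0, 0, 0], [0, 0, 0], [0, 0, 0], [0, 0, 0]])

```text
clock: 7.9
tcp_pos: [0.3466, -0.4686, 0.2221]
tcp_rot: [-3.141, -0.0, 0.131]
contact_force: [0.3, 0.5, 0.2]
grip_width: 0.0871
finger_force: 0.0
```

Run:
```python
from station import ctrl, eyes
from h import *
print(ctrl.state()["joint_velocities"].__abs__().max() if hasattr(ctrl.state()["joint_velocities"],"max") else "")
sc=eyes.camera("scene"); over(sc); t=eyes.camera("top"); over(t)
cv2.imwrite("pics/3.png",np.hstack([t["image"][100:340,140:520],sc["image"][130:370,80:460]])[:,:,::-1])
```

```text
0.03386043697956494
edge at -.15: 0.6935 slope -0.0007 (n 7)| front 0.7329 slope 0.0003 | over 0.0394 rel 0.0010
[0.733 0.733 0.733 0.733 0.733 0.732 0.733 0.733 0.733 0.733 0.733 0.733
 0.733 0.732 0.733 0.733 0.733 0.733 0.733 0.733]
edge at -.15: 0.6882 slope -0.0046 (n 7)| front 0.7284 slope -0.0014 | over 0.0403 rel 0.0032
[0.729 0.728 0.729 0.728 0.729 0.728 0.729 0.728 0.729 0.728 0.729 0.728
 0.729 0.728 0.729 0.728 0.729 0.728 0.729 0.728]
```

View pics/3.png

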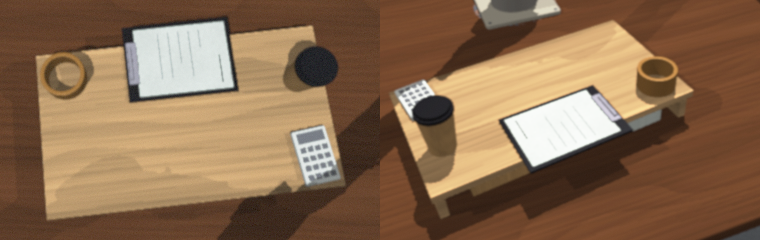

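The top view shows the board's far side, from crop pixels (123,28) to (228,16), hanging square over the edge by 40 mm in both cameras. The tape (64,75), cup (316,67) and calculator (316,155) are where they were, and the hand is clear.

```bash
python3 -c "
from station import ctrl
print(ctrl.sign_off())"
```

```text
the job is handed in; nothing more can be done
None
```

I pushed the clipboard flat until its far side hung about 40 mm over the shelf's far edge, square within about 0.005 rad; the cup, tape and calculator look unmoved, the hand is clear, and the job is handed in (no verdict was returned).

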